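# Lay out the rotator gear train by size

## Robot

A 7-joint arm with a two-finger parallel gripper is mounted at the origin on the work surface. World frame = base frame: x ahead of the robot, y to its left, z up, the work surface at z = 0. Lengths are in m, angles in rad, forces in N, time in s.
With the tool pointing down it reaches from about 0.4 to 0.9 m from the base axis. Payload 5.6 kg.
Tool frame: the origin (TCP) lies at the very end of the fingers, on their centre line; the grasp point (between the pads) lies 19 mm behind it; z points along the fingers, y is the line along which they close (so a half turn about z gives the same grasp; the last joint's range is limited). The gripper opens to 92 mm and grips with 3 to 60 N. Pads are 20 mm wide; open, the fingers measure 128 mm over their backs; the gripper's body (75 mm by 189 mm) begins 69 mm behind the grasp point.
Start: joints at [-1.282, 0.468, -0.012, 1.603, 0.006, 1.071, -0.056], TCP at [0.212, 0.615, 0.215] pointing down, gripper open.
Joint ranges: [-2.53, 2.53], [-0.31, 2.02], [-1.57, 1.55], [0.28, 2.44], [-1.29, 4.43], [0.15, 1.84], [-2.92, 2.92]. Speed limits (rad/s): [2.57, 2.57, 3.14, 3.14, 3.14, 3.14, 3.14].

## Interface

Orientations are given as a unit quaternion [x, y, z, w].
In Python, from cell import robot gives the robot as it stands. The module is installed in compiled form; this text tells all that it offers.
- The arm moves only by the tool carry_out, never from a script. Its argument "rows" is a list that holds one entry, the list of rows, each a list of 4 numbers: the shift along the tool's x, y, z in cm, then the turn about the tool's z in rad. A call has 1 to 20 rows; each row shifts and turns the commanded pose from where the row before left it, along the tool's axes as they then stand; what a row does not reach is not made up. A row lasts 1/8 s, in which the tool goes at most 62.5 mm and 10.7 degrees, less where a joint would pass 70% of its speed; a pose out of reach is approached as far as the arm can. A call is refused whole if a number of a shift passes 6.25 or a number of a turn 0.188, either way. A call with a gripper value outside its range is refused whole. "jaw" is the opening, from 0 (shut) to 1 (fully open), set as the call begins (left out, the last holds). The fingers move at their own pace and stop on an object; "newtons" is the grip in N (left out, the last holds). Time passes only in rows, so rows that do not move let the fingers close. It gives the time, the measured TCP pose, the force, the opening and the grip force at its end, in the units of the state.
- robot.get_obs(): the state, without advancing time (a new reading comes with each control period).
- robot.read_camera(name): name is "scene" or "top" or "wrist"; returns (picture, depth): 480x640x3 uint8, red, green, blue; 480x640 float32, m along the optical axis (not along the pixel's ray), 0 where there is no reading.
- robot.calibration(name): a dict with "fx", "fy", "cx", "cy" (pixels), "T" (4x4, takes a point from camera to world coordinates); the wrist camera has in their place "T_tool_cam" (4x4, takes a point from camera to tool coordinates, whose origin is the TCP and whose axes are the flange's). Camera axes: x right, y down, z forward; pixel columns grow to the right and rows downward; lengths in m; the calibration is good to about 2 mm. A picture is of the moment at which its call begins: read the wrist's pose just before it. calibration takes no time and is no camera call.
- robot.close_job(): hands the job in; it is judged then, once.
The state is a dict: "t": time; "qpos": joint angles; "qd": joint speeds; "effort": joint torques, N m; "eef_pos": TCP position; "ee_rot": TCP orientation; "force": force on the tool from outside, world axes, zero at the start; "ft_torque": the same for the moment, N m; "opening": finger opening in m; "grasp_force": force on a finger pad.
Only numpy, scipy, OpenCV 4.12 (cv2) and the standard library are available. Lean on these libraries where they do the work, as an engineer would, in place of code of your own. Each camera call takes 0.05 s, during which the arm holds its last target. There are 200 camera calls.

## Task

Lay the four gears out for reassembly in order of size along the plywood strip, one centred on each rubber pad, flat with its hub up: the largest on the pad next to the aluminium gear housing, then the next largest, and so on down to the smallest on the pad next to the dish of screws. Leave the housing and the dish where they stand.

Things in the scene. Friction and masses are not known exactly. Their poses are not given: they have to be found in the camera images.
- gear_86: The largest of four loose steel spur gears: toothed disc 86 mm across and 16 mm thick with a plain round hub, 24 mm across, rising 24 mm above the disc (40 mm in all; same hub on all four). About 420 g. Starts flat on the countertop, hub up, between the strip and the robot. Origin: centre of its underside; z up the hub.
- gear_72: The second largest of four loose steel spur gears: toothed disc 72 mm across and 16 mm thick with a plain round hub, 24 mm across, rising 24 mm above the disc (40 mm in all; same hub on all four). About 300 g. Starts flat on the countertop, hub up, between the strip and the robot. Origin: centre of its underside; z up the hub.
- gear_58: The third largest of four loose steel spur gears: toothed disc 58 mm across and 16 mm thick with a plain round hub, 24 mm across, rising 24 mm above the disc (40 mm in all; same hub on all four). About 200 g. Starts flat on the countertop, hub up, between the strip and the robot. Origin: centre of its underside; z up the hub.
- gear_44: The smallest of four loose steel spur gears: toothed disc 44 mm across and 16 mm thick with a plain round hub, 24 mm across, rising 24 mm above the disc (40 mm in all; same hub on all four). About 130 g. Starts flat on the countertop, hub up, between the strip and the robot. Origin: centre of its underside; z up the hub.
- station_a: Black rubber pad, 70 mm across, 3 mm thick, fixed on the plywood strip: first pad, at the strip's +y (robot's left) end. The pads lie in a straight row, 98 mm between centres, on a strip 84 x 392 mm, 9 mm thick, lying across in front of the robot, turned up to 0.15 rad. Origin: centre of the pad's underside, 9 mm above the countertop; gears rest on its top, 3 mm higher; y runs along the row.
- station_b: Black rubber pad, 70 mm across, 3 mm thick, fixed on the plywood strip: second pad from the strip's +y (left) end. The pads lie in a straight row, 98 mm between centres, on a strip 84 x 392 mm, 9 mm thick, lying across in front of the robot, turned up to 0.15 rad. Origin: centre of the pad's underside, 9 mm above the countertop; gears rest on its top, 3 mm higher; y runs along the row.
- station_c: Black rubber pad, 70 mm across, 3 mm thick, fixed on the plywood strip: third pad from the strip's +y (left) end. The pads lie in a straight row, 98 mm between centres, on a strip 84 x 392 mm, 9 mm thick, lying across in front of the robot, turned up to 0.15 rad. Origin: centre of the pad's underside, 9 mm above the countertop; gears rest on its top, 3 mm higher; y runs along the row.
- station_d: Black rubber pad, 70 mm across, 3 mm thick, fixed on the plywood strip: last pad, at the strip's -y (robot's right) end. The pads lie in a straight row, 98 mm between centres, on a strip 84 x 392 mm, 9 mm thick, lying across in front of the robot, turned up to 0.15 rad. Origin: centre of the pad's underside, 9 mm above the countertop; gears rest on its top, 3 mm higher; y runs along the row.
- housing: Lower half of the aluminium rotator gear housing, a round ribbed bell 116 mm across and 72 mm high, 1.4 kg, standing loose just past one end of the strip (either end), its centre about 138 mm from the centre of the end pad. Origin: centre of the underside.
- dish: White ceramic dish of screws, 100 mm across and 30 mm high, standing loose just past the other end of the strip, its centre about 138 mm from the centre of that end pad. Origin: centre of the underside.

How it is judged:
By the outcome, as a careful person would: the job done as asked, in the order asked, and still so for the second after the job is handed in, with the robot touching nothing.
It also fails if it takes over 96 s, if anything falls off the work surface, if the arm or the gripper's body presses on something with over 40 N, if the wrist force passes 120 N, or if a joint passes its speed limit or range.

## Working session

There is one attempt and no reset: what is moved stays moved. The work goes in short steps, Python scripts to look and compute and a tool call to move; the robot and the scene stay as the last step left them, time stands still between calls to the robot, and variables do not carry over. Pictures are saved under pics/ and viewed, at most 14 in all, crops included, and the job is handed in when it is done.

Besides the shell and the picture viewer there is one more tool, called as a command line: name --argument value ..., lists and objects as JSON in quotes. carry_out: Moves the arm, as the interface text tells. Its arguments: {"type":"object","properties":{"rows":{"type":"array","items":{"type":"array","items":{"type":"array","items":{"type":"number"}}}},"jaw":{"type":"number"},"newtons":{"type":"number"}},"required":["rows"]}

```bash
mkdir -p pics
python3 - <<'E'
from cell import robot
import cv2,numpy as np
np.set_printoptions(precision=4,suppress=True)
o=robot.get_obs(); print(o)
for n in("top","scene"):
    p,d=robot.read_camera(n); cv2.imwrite(f"pics/{n}0.png",p[:,:,::-1]); np.savez(f"{n}0.npz",p=p,d=d)
    print(n,robot.calibration(n))
print(robot.calibration("wrist"))
E
```

```text
{'t': 0.0, 'qpos': array([-1.282 ,  0.4684, -0.0116,  1.6036,  0.006 ,  1.0714, -0.0563]), 'qd': array([ 0.0025,  0.0012,  0.0006, -0.0007,  0.0013, -0.0016,  0.0017]), 'effort': array([ -0.0006, -52.0557,  -0.0126, -24.3742,  -0.0566,   0.0172,
         0.0002]), 'eef_pos': array([0.2116, 0.614 , 0.2136]), 'ee_rot': array([ 0.1652,  0.9863, -0.0009, -0.0001]), 'force': array([ 0.4129, -0.3503, -0.2049]), 'ft_torque': array([-0.0212, -0.0022,  0.0434]), 'grasp_force': 0.0, 'opening': 0.09181845917778411}
top {'fx': 615.7627702325922, 'fy': 615.7627702325922, 'cx': 313.5962818536574, 'cy': 251.57298174018143, 'T': array([[-0.0361, -0.9744,  0.2221,  0.2952],
       [-0.9993,  0.0354, -0.0073,  0.0302],
       [-0.0007, -0.2222, -0.975 ,  1.0663],
       [ 0.    ,  0.    ,  0.    ,  1.    ]])}
scene {'fx': 477.1026579248803, 'fy': 477.1026579248803, 'cx': 321.7570548234965, 'cy': 247.82583369480142, 'T': array([[ 0.7049,  0.4357, -0.5598,  1.0397],
       [ 0.7093, -0.4321,  0.5569, -0.4893],
       [ 0.0008, -0.7896, -0.6136,  0.626 ],
       [ 0.    ,  0.    ,  0.    ,  1.    ]])}
{'fx': 419.1425819524946, 'fy': 419.1425819524946, 'cx': 314.843126358753, 'cy': 241.26370415737057, 'T_tool_cam': array([[ 0.0006, -0.9659, -0.259 ,  0.0725],
       [ 1.    ,  0.0006,  0.0002, -0.0003],
       [-0.0001, -0.259 ,  0.9659, -0.1701],
       [ 0.    ,  0.    ,  0.    ,  1.    ]])}
```

View pics/top0.png

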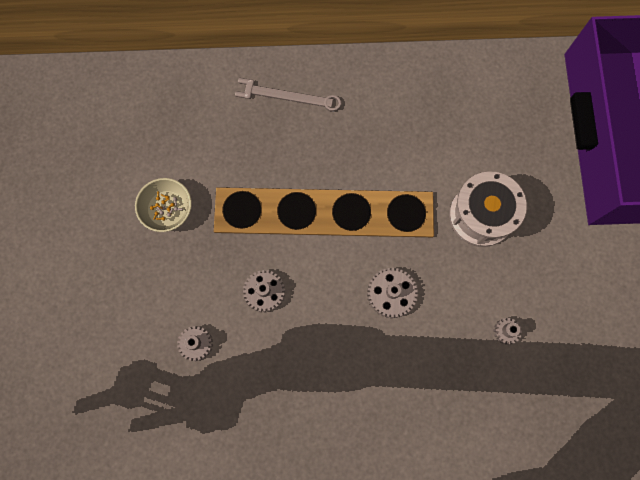

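View pics/scene0.png

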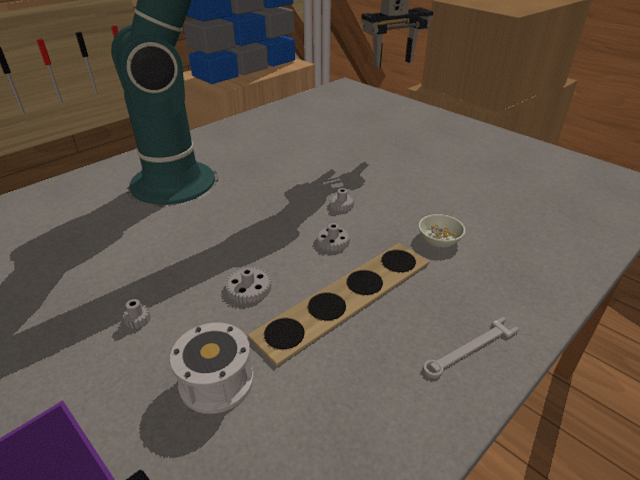

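The top view shows the dish at the +y end (163,205) and the housing at the -y end (490,207). The pads run a(242,209), b(297,210), c(351,212), d(406,213). The hubs are 58(192,342), 72(263,288), 86(394,290) and 44(513,329). In the scene view the hubs are 86(247,273), 72(333,229), 58(342,191) and 44(133,303). So 86→d, 72→c, 58→b, 44→a.

```bash
cat > h.py <<'E'
import numpy as np,cv2
from cell import robot
np.set_printoptions(precision=4,suppress=True)
def cloud(d,c,T):
    v,u=np.mgrid[:480,:640]
    P=np.stack([(u-c['cx'])*d/c['fx'],(v-c['cy'])*d/c['fy'],d],-1)
    W=P@T[:3,:3].T+T[:3,3]; W[d<=0]=np.nan; return W
def ray(c,T,u,v,z):
    r=T[:3,:3]@np.array([(u-c['cx'])/c['fx'],(v-c['cy'])/c['fy'],1]); return T[:3,3]+r*(z-T[2,3])/r[2]
def tri(obs):
    A=np.zeros((3,3));b=np.zeros(3)
    for c,T,u,v in obs:
        r=T[:3,:3]@np.array([(u-c['cx'])/c['fx'],(v-c['cy'])/c['fy'],1]); r/=np.linalg.norm(r)
        M=np.eye(3)-np.outer(r,r);A+=M;b+=M@T[:3,3]
    return np.linalg.solve(A,b)
E
python3 - <<'E'
from h import *
W={};P={};C={}
for n in("top","scene"):
    z=np.load(n+"0.npz");C[n]=robot.calibration(n);W[n]=cloud(z['d'],C[n],C[n]['T']);P[n]=z['p']
px={'86':((394,290),(247,273)),'72':((263,288),(333,229)),'58':((192,342),(342,191)),'44':((513,329),(133,303))}
for k,(a,b) in px.items():
    t=tri([(C['top'],C['top']['T'],*a),(C['scene'],C['scene']['T'],*b)])
    print(k,'tri',t)
    for n in W:
        w=W[n].reshape(-1,3);m=np.hypot(*(w[:,:2]-t[:2]).T)<0.06
        w=w[m]
        h=w[(w[:,2]>.034)&(w[:,2]<.05)]; dd=w[(w[:,2]>.012)&(w[:,2]<.021)]
        print(' ',n,'hub',len(h),np.median(h,0), (h.min(0)+h.max(0))[:2]/2,'disc',len(dd),(dd.min(0)+dd.max(0))/2,np.ptp(dd[:,:2],axis=0))
for n in W:
    g=P[n].max(-1)<45
    k,l,s,c=cv2.connectedComponentsWithStats(g.astype(np.uint8))
    for i in range(1,k):
        if s[i,4]>250:
            w=W[n][l==i]; print(n,c[i],s[i,2:], np.nanmean(w,0),np.ptp(w,axis=0))
# plane check of table
print([np.nanmedian(W[n][...,2]) for n in W])
E
```

```text
86 tri [ 0.4583 -0.1102  0.0378]
  top hub 159 [ 0.4578 -0.1097  0.0397] [ 0.4581 -0.1098] disc 1569 [ 0.4581 -0.111   0.0165] [0.0853 0.085 ]
  scene hub 114 [ 0.4615 -0.1116  0.0412] [ 0.4589 -0.1107] disc 935 [ 0.4579 -0.1099  0.0165] [0.0877 0.0876]
72 tri [0.4702 0.1107 0.0342]
  top hub 159 [0.4688 0.1116 0.0395] [0.4692 0.1111] disc 1017 [0.4694 0.1112 0.0164] [0.0722 0.0711]
  scene hub 87 [0.4716 0.1092 0.0408] [0.4693 0.1111] disc 450 [0.4688 0.1117 0.0164] [0.0718 0.0728]
58 tri [0.3834 0.2297 0.0403]
  top hub 165 [0.383  0.2304 0.0394] [0.3831 0.2306] disc 622 [0.3834 0.2308 0.0165] [0.0573 0.0581]
  scene hub 68 [0.3843 0.2277 0.0412] [0.3823 0.2305] disc 204 [0.3823 0.2313 0.0165] [0.0619 0.0578]
44 tri [ 0.3854 -0.3025  0.0412]
  top hub 170 [ 0.3847 -0.3024  0.04  ] [ 0.3852 -0.3024] disc 262 [ 0.385  -0.3033  0.0164] [0.0427 0.044 ]
  scene hub 145 [ 0.3884 -0.3034  0.0407] [ 0.3857 -0.3031] disc 241 [ 0.3867 -0.3031  0.0165] [0.044  0.0438]
top [609.016  41.852] [ 35  34 500] [ 0.9045 -0.5367  0.0441] [nan nan nan]
top [583.7031 120.661 ] [  28   60 1236] [ 0.7351 
[... 441 characters left out ...]
  16.7858] [ 71  21 579] [0.2268 0.6148 0.338 ] [nan nan nan]
scene [154.7386  91.8873] [  79  143 3060] [ 0.0402 -0.0151  0.2474] [nan nan nan]
scene [152.1432  67.7598] [  43   43 1453] [ 0.0649 -0.0213  0.3099] [nan nan nan]
scene [183.1395 164.8372] [ 28  27 301] [0.0609 0.0069 0.071 ] [nan nan nan]
scene [398.3097 260.8354] [ 34  21 565] [0.6201 0.1464 0.0135] [nan nan nan]
scene [364.2372 282.3187] [ 35  24 662] [0.6142 0.0488 0.0133] [0.0681 0.0679 0.0083]
scene [326.5589 306.2383] [ 38  27 789] [ 0.6087 -0.0483  0.0133] [nan nan nan]
scene [283.9325 333.462 ] [ 39  30 948] [ 0.6035 -0.1459  0.0132] [nan nan nan]
[np.float64(-0.00041308867971467933), np.float64(0.0016587459851813424)]
```

Run:
```python
import cv2
p=cv2.imread("pics/top0.png"); s=cv2.imread("pics/scene0.png")
cv2.imwrite("pics/c1.png",cv2.resize(p[180:380,160:440],(784,560),interpolation=cv2.INTER_CUBIC))
```

```text
(no output)
```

Both views agree: hub tops at 40 mm, discs at 16 mm and pads at about 12 mm. The pads are 98 mm apart. I'll start with gear_58 and align the tool with the world axes first.

carry_out --rows '[[[0,0,0,-0.166],[0,0,0,-0.166],[-1.7,-3.8,0.6,0],[-1.7,-3.8,0.6,0],[-1.7,-3.8,0.6,0],[-1.7,-3.8,0.6,0],[-1.7,-3.8,0.6,0],[-1.7,-3.8,0.6,0],[-1.7,-3.8,0.6,0],[-1.7,-3.8,0.6,0],[-1.7,-3.8,0.6,0],[-1.7,-3.8,0.6,0],[0,0,0,0],[0,0,0,0],[0,0,0,0]]]' --jaw 0.5 --newtons 30

```text
t: 1.98
eef_pos: [0.3814, 0.2357, 0.1547]
ee_rot: [-0.001, 1.0, 0.0, 0.0]
force: [-0.4, -0.5, -0.1]
opening: 0.0462
grasp_force: 0.0
```

```bash
cat >> h.py <<'E'
from scipy.spatial.transform import Rotation as R
def look(name=None):
    o=robot.get_obs(); p,d=robot.read_camera("wrist"); c=robot.calibration("wrist")
    E=np.eye(4);E[:3,:3]=R.from_quat(o['ee_rot']).as_matrix();E[:3,3]=o['eef_pos']
    T=E@c['T_tool_cam']
    if name: cv2.imwrite(f"pics/{name}.png",p[:,:,::-1])
    print('t',o['t'],'tcp',o['eef_pos'],'q',o['ee_rot'],'F',o['force'],'op',o['opening'],o['grasp_force'])
    return p,cloud(d,c,T),T,c
def mid(w): return (np.nanmin(w,0)+np.nanmax(w,0))/2
def circ(w):
    (x,y),r=cv2.minEnclosingCircle(w[:,:2].astype(np.float32)*1000); return x/1000,y/1000,r/1000
def gear(W,xy):
    w=W.reshape(-1,3);w=w[np.hypot(*(w[:,:2]-xy).T)<0.05]
    h=w[(w[:,2]>.034)&(w[:,2]<.05)];dd=w[(w[:,2]>.012)&(w[:,2]<.021)]
    if len(h)>9:print('hub',len(h),circ(h),np.median(h[:,2]))
    if len(dd)>9:print('disc',len(dd),circ(dd),np.median(dd[:,2]))
E
python3 - <<'E'
from h import *
p,W,T,c=look("w1"); gear(W,[.383,.2306])
E
```

```text
t 1.975 tcp [0.3814 0.2357 0.1547] q [-0.0011  1.      0.0002  0.    ] F [-0.4397 -0.4913 -0.1021] op 0.046185257247537304 0.0
hub 882 (0.38343478393554686, 0.23077581787109375, 0.011981568336486816) 0.03999146245907642
disc 3035 (0.3836156005859375, 0.23067160034179687, 0.029144371032714844) 0.015940895963858226
```

View pics/w1.png

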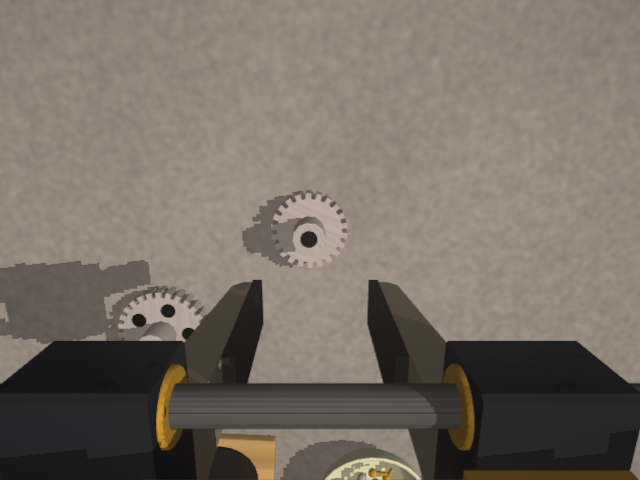

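The wrist view shows gear_58 at (309,238) with the open fingers below it in the picture. It agrees with the other cameras to 1 mm. Now descend on the hub.

carry_out --rows '[[[-0.2,-0.5,2,0],[0,0,3,0],[0,0,3,0],[0,0,3,0],[0,0,1.5,0],[0,0,1,0],[0,0,0,0],[0,0,0,0]]]'

```text
t: 3.02
eef_pos: [0.3844, 0.23, 0.0203]
ee_rot: [-0.0, 1.0, 0.0, 0.001]
force: [-0.3, 0.5, 0.1]
opening: 0.0457
grasp_force: 0.0
```

carry_out --rows '[[[0,0,0,0],[0,0,0,0],[0,0,0,0],[0,0,0,0],[0,0,0,0],[0,0,0,0],[0,0,-1,0],[0,0,-2,0],[0,0,-3,0],[0,0,-3,0],[0,0,-1,0],[0,0,0,0],[0,0,0,0]]]' --jaw 0 --newtons 40

```text
t: 4.65
eef_pos: [0.3831, 0.229, 0.1186]
ee_rot: [-0.0, 1.0, -0.001, -0.001]
force: [-0.2, 0.0, -2.4]
opening: 0.0232
grasp_force: 40.0
```

carry_out --rows '[[[-2.0,-1.5,-1,0],[-3.5,-2.7,-1,0],[-3.5,-2.7,-1,0],[-3.5,-2.7,-1,0],[-3.5,-2.7,0,0],[-3.5,-2.7,0,0],[-2.5,-2.0,0,0],[-1,-0.9,0,0],[0,0,0,0],[0,0,0,0],[0,0,0,0]]]'

```text
t: 6.02
eef_pos: [0.6131, 0.052, 0.1597]
ee_rot: [-0.001, 1.0, 0.0, -0.0]
force: [-0.3, -0.2, -1.3]
opening: 0.0228
grasp_force: 40.0
```

```bash
cat >> h.py <<'E'
def pads(p,W):
    k,l,s,c=cv2.connectedComponentsWithStats((p.max(-1)<45).astype(np.uint8))
    for i in range(1,k):
        if s[i,4]>800:
            w=W[l==i];w=w[np.isfinite(w[:,0])]
            w=w[(w[:,2]>.008)&(w[:,2]<.018)]
            if len(w)>800:print('pad',c[i],circ(w),np.median(w[:,2]))
E
python3 - <<'E'
from h import *
p,W,T,c=look("w2"); pads(p,W)
E
```

```text
t 6.025 tcp [0.6131 0.052  0.1597] q [-0.001   1.      0.0003 -0.0002] F [-0.3129 -0.1656 -1.3275] op 0.022828829010038448 39.99918758869171
```

View pics/w2.png

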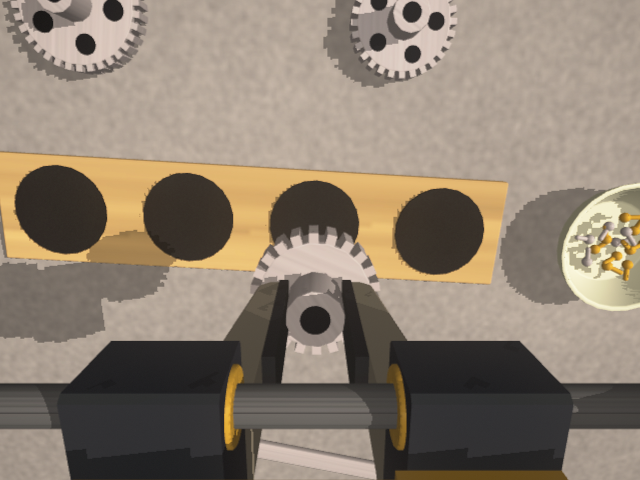

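The wrist view shows the pads d(60,209), c(188,216), b(315,222, partly hidden by the held gear) and a(440,231). The gear hangs square, with its hub at (315,320).

```bash
cat >> h.py <<'E'
def padat(p,W,u,v,z=None):
    m=(p.max(-1)<70).astype(np.uint8); l=cv2.connectedComponents(m)[1]
    w=W[l==l[v,u]];w=w[np.isfinite(w[:,0])];w=w[(w[:,2]>.006)&(w[:,2]<.018)]
    print('pad',u,v,len(w),circ(w),mid(w),np.median(w[:,2]))
E
python3 - <<'E'
from h import *
p,W,T,c=look()
for u,v in((60,209),(188,216),(440,231)):
    print(p[v,u]);padat(p,W,u,v); print(ray(c,T,u,v,.012))
tcp=robot.get_obs()['eef_pos']
w=W.reshape(-1,3)-tcp;w=w[(np.abs(w[:,0])<.04)&(np.abs(w[:,1])<.04)&(np.abs(w[:,2])<.05)]
hb=w[(w[:,2]>.015)&(w[:,2]<.022)&(np.abs(w[:,1])<.011)]; dd=w[(w[:,2]>-.012)&(w[:,2]<.002)]
print('hub',len(hb),mid(hb),np.percentile(hb[:,2],[5,50,95]));print('disc',len(dd),circ(dd),np.percentile(dd[:,2],[5,50,95]))
E
```

```text
t 6.075 tcp [0.6133 0.0517 0.1598] q [-0.0008  1.      0.0003 -0.0001] F [-0.0184 -0.631  -1.4838] op 0.02294002052573583 39.99918043613434
[49 43 37]
pad 60 209 6150 (0.60180810546875, -0.14407041931152345, 0.0347495002746582) [ 0.6013 -0.1442  0.0118] 0.011982104282225015
[ 0.6006 -0.1445  0.012 ]
[54 46 39]
pad 188 216 5990 (0.6070316772460937, -0.046640647888183596, 0.034535579681396485) [ 0.6071 -0.0464  0.012 ] 0.01200033657988217
[ 0.6059 -0.0465  0.012 ]
[55 47 40]
pad 440 231 5825 (0.61795166015625, 0.14857049560546876, 0.034563552856445315) [0.6181 0.1488 0.0123] 0.012043460642354176
[0.6174 0.1492 0.012 ]
hub 2732 [-0.0009 -0.      0.0184] [0.0177 0.0198 0.0209]
disc 5249 (-0.0006776869893074035, -0.0005898056030273438, 0.029393550872802734) [-0.0091 -0.0043 -0.0023]
```

carry_out --rows '[[[0,-0.1,2,0],[0,0,3,0],[0,0,3,0],[0,0,2.5,0],[0,0,1,0],[0,0,0.6,0],[0,0,0.4,0],[0,0,0,0],[0,0,0,0]]]'

```text
t: 7.25
eef_pos: [0.6143, 0.0497, 0.0352]
ee_rot: [-0.0, 1.0, 0.0, 0.001]
force: [-0.1, -0.7, -1.6]
opening: 0.0231
grasp_force: 40.0
```

carry_out --rows '[[[0.1,0.1,0.1,0],[0,0,0.1,0],[0,0,0.05,0],[0,0,0,0]]]'

```text
t: 7.75
eef_pos: [0.6129, 0.0506, 0.0321]
ee_rot: [-0.0, 1.0, 0.0, -0.0]
force: [0.1, -0.2, -1.0]
opening: 0.0229
grasp_force: 40.0
```

carry_out --rows '[[[0,0,0,0],[0,0,0,0],[0,0,0,0],[0,0,-1,0],[0,0,-3,0],[0,0,-4,0],[0,0,-4,0],[2.4,1.0,0,0],[4,1.7,0,0],[4,1.7,0,0],[3,1.3,0,0],[0.9,0.4,0,0],[0,0,0,0],[0,0,0,0]]]' --jaw 0.5

```text
t: 9.5
eef_pos: [0.4713, 0.111, 0.1524]
ee_rot: [0.001, 1.0, -0.0, 0.001]
force: [-0.6, -0.3, 0.3]
opening: 0.0456
grasp_force: 0.0
```

Run:
```python
from h import *
p,W,T,c=look(); gear(W,[.4694,.1113])
```

```text
t 9.5 tcp [0.4713 0.111  0.1524] q [ 0.0005  1.     -0.      0.0007] F [-0.5601 -0.3357  0.3479] op 0.0455878855699928 0.0
hub 909 (0.46975912475585935, 0.11151924133300781, 0.012023985862731934) 0.04004648838830932
disc 5460 (0.4698673095703125, 0.11155486297607421, 0.03622920608520508) 0.016031912513314872
```

carry_out --rows '[[[0.2,0.05,2,0],[0,0,3,0],[0,0,3,0],[0,0,2.7,0],[0,0,1.5,0],[0,0,1,0],[0,0,0,0],[0,0,0,0]]]'

```text
t: 10.55
eef_pos: [0.4685, 0.1122, 0.0208]
ee_rot: [-0.0, 1.0, 0.0, 0.001]
force: [-0.4, 0.1, -1.3]
opening: 0.0458
grasp_force: 0.0
```

carry_out --rows '[[[-0.1,0,0,0],[0,0,0,0],[0,0,0,0],[0,0,0,0],[0,0,0,0],[0,0,0,0],[0,0,-1,0],[0,0,-2.5,0],[0,0,-4,0],[0,0,-3,0],[-1.7,-2,-2,0],[-3,-3.5,0,0],[-3,-3.5,0,0],[-3,-3.5,0,0],[-2,-2.3,0,0],[-1,-1.1,0,0],[0,0,0,0],[0,0,0,0]]]' --jaw 0 --newtons 45

```text
t: 12.8
eef_pos: [0.6048, -0.0452, 0.1448]
ee_rot: [-0.001, 1.0, 0.001, -0.001]
force: [-1.3, 0.2, -3.9]
opening: 0.0231
grasp_force: 45.0
```

```bash
cat >> h.py <<'E'
def held(W):
    tcp=robot.get_obs()['eef_pos']
    w=W.reshape(-1,3)-tcp;w=w[(np.abs(w[:,0])<.05)&(np.abs(w[:,1])<.05)]
    hb=w[(w[:,2]>.015)&(w[:,2]<.022)&(np.abs(w[:,1])<.011)]; dd=w[(w[:,2]>-.009)&(w[:,2]<.000)]
    print('hub',len(hb),mid(hb));print('disc',len(dd),circ(dd),np.median(dd[:,2]))
E
python3 - <<'E'
from h import *
p,W,T,c=look("w3"); held(W); gear(W-[0,0,.012],[.6128,.0505])
E
```

```text
t 12.8 tcp [ 0.6048 -0.0452  0.1448] q [-0.0009  1.      0.0005 -0.0007] F [-1.3188  0.2305 -3.8819] op 0.02310979711645296 44.9987930059433
hub 2730 [ 0.0002 -0.      0.0183]
disc 9094 (0.0006909384727478027, -0.0007722852230072022, 0.03656459045410156) -0.0047148644426684705
hub 1066 (0.6122443237304688, 0.04979452514648437, 0.01216463279724121) 0.04000363716272963
disc 3357 (0.61204296875, 0.05011676025390625, 0.029370676040649413) 0.01591650715029509
```

View pics/w3.png

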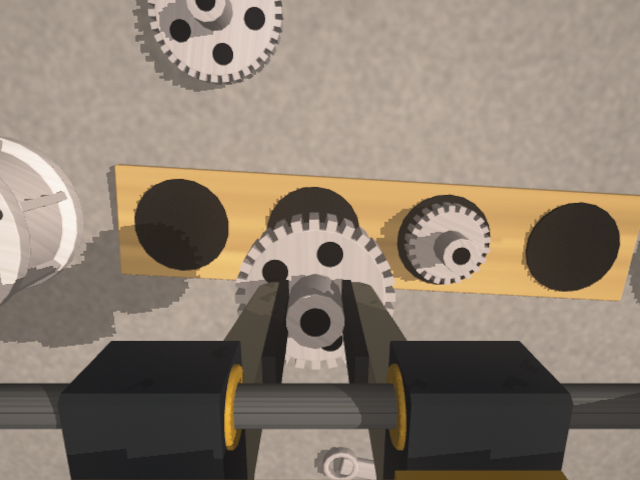

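The view shows gear_58 flat on pad b at (447,243), centred to about 1 mm. Gear_72 is held square above pad c (313,220), so I'll lower it.

carry_out --rows '[[[-0.2,-0.15,2,0],[0,0,3,0],[0,0,3,0],[0,0,1.5,0],[0,0,0.8,0],[0,0,0.5,0],[0,0,0.2,0],[0,0,0,0],[0,0,0,0]]]'

```text
t: 13.98
eef_pos: [0.6083, -0.0484, 0.0357]
ee_rot: [-0.0, 1.0, 0.0, 0.001]
force: [-0.1, 0.3, -4.2]
opening: 0.0231
grasp_force: 45.0
```

carry_out --rows '[[[0.1,0.15,0.1,0],[0,0,0.1,0],[0,0,0.1,0],[0,0,0,0],[0,0,0,0]]]'

```text
t: 14.6
eef_pos: [0.6069, -0.0468, 0.0325]
ee_rot: [-0.0, 1.0, 0.0, 0.0]
force: [-3.2, 1.2, 4.0]
opening: 0.0225
grasp_force: 45.0
```

carry_out --rows '[[[0,0,0,0],[0,0,0,0],[0,0,0,0],[0,0,-1,0],[0,0,-3,0],[0,0,-4,0],[0,0,-4,0],[2.5,-1.1,0,0],[4,-1.7,0,0],[4,-1.7,0,0],[3,-1.3,0,0],[1.4,-0.6,0,0],[0,0,0,0],[0,0,0,0]]]' --jaw 0.5

```text
t: 16.35
eef_pos: [0.4593, -0.1104, 0.1524]
ee_rot: [-0.001, 1.0, -0.0, 0.001]
force: [0.3, 1.0, 0.3]
opening: 0.0458
grasp_force: 0.0
```

Run:
```python
from h import *
p,W,T,c=look(); gear(W,[.4582,-.1102])
```

```text
t 16.35 tcp [ 0.4593 -0.1104  0.1524] q [-0.0006  1.     -0.      0.0007] F [0.2517 0.9892 0.3007] op 0.04582463967078542 0.0
hub 903 (0.45864230346679685, -0.11067436981201172, 0.01192834758758545) 0.04009655022059133
disc 8295 (0.45914398193359374, -0.11062561798095703, 0.04332583999633789) 0.01605905647925976
```

carry_out --rows '[[[0.05,0,2,0],[0,0,3,0],[0,0,3,0],[0,0,2.7,0],[0,0,1.5,0],[0,0,1,0],[0,0,0,0],[0,0,0,0]]]'

```text
t: 17.4
eef_pos: [0.458, -0.111, 0.0207]
ee_rot: [-0.0, 1.0, -0.0, 0.001]
force: [0.6, -0.4, 0.1]
opening: 0.0459
grasp_force: 0.0
```

carry_out --rows '[[[-0.05,0,0,0],[0,0,0,0],[0,0,0,0],[0,0,0,0],[0,0,0,0],[0,0,0,0],[0,0,-1,0],[0,0,-2.5,0],[0,0,-4,0],[0,0,-3,0],[-1.7,-0.4,-2,0],[-3,-0.7,0,0],[-3,-0.7,0,0],[-3,-0.7,0,0],[-2.2,-0.5,0,0],[-1.4,-0.4,0,0],[0,0,0,0],[0,0,0,0]]]' --jaw 0 --newtons 50

```text
t: 19.65
eef_pos: [0.5996, -0.1447, 0.1447]
ee_rot: [0.0, 1.0, 0.0, -0.001]
force: [-0.1, 1.3, -4.7]
opening: 0.0227
grasp_force: 50.0
```

Run:
```python
from h import *
p,W,T,c=look("w4"); held(W); gear(W-[0,0,.012],[.607,-.047])
```

```text
t 19.65 tcp [ 0.5996 -0.1447  0.1447] q [ 0.      1.      0.0002 -0.0009] F [-0.0655  1.2787 -4.7328] op 0.022746381234519546 49.99702334403992
hub 2722 [ 0.0004 -0.      0.0184]
disc 14961 (0.0006814177632331848, -0.0003133315742015839, 0.04338441848754883) -0.004780288418907208
hub 1063 (0.6072808837890625, -0.047500595092773434, 0.012292020797729493) 0.03992371158926174
disc 5982 (0.6073164672851562, -0.04723007583618164, 0.03641021347045898) 0.01600699757620903
```

View pics/w4.png

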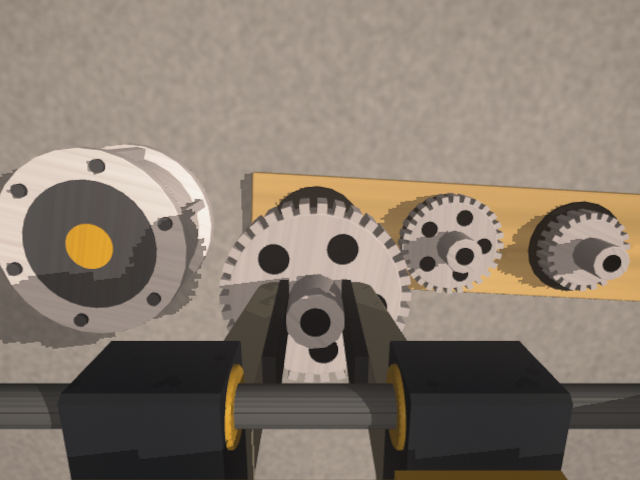

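Gear_72 sits on pad c (452,243), centred under 1 mm. Gear_86 is held level over pad d, clear of the housing.

carry_out --rows '[[[-0.1,0,2,0],[0,0,3,0],[0,0,3,0],[0,0,1.5,0],[0,0,0.8,0],[0,0,0.5,0],[0,0,0.2,0],[0,0,0,0],[0,0,0,0]]]'

```text
t: 20.82
eef_pos: [0.6023, -0.145, 0.0357]
ee_rot: [-0.0, 1.0, -0.0, 0.001]
force: [0.5, -0.8, -3.5]
opening: 0.023
grasp_force: 50.0
```

carry_out --rows '[[[0.05,0.05,0.1,0],[0,0,0.1,0],[0,0,0.08,0],[0,0,0,0],[0,0,0,0]]]'

```text
t: 21.45
eef_pos: [0.6013, -0.1444, 0.0326]
ee_rot: [-0.0, 1.0, 0.0, -0.0]
force: [-2.0, 0.6, 0.2]
opening: 0.0233
grasp_force: 50.0
```

carry_out --rows '[[[0,0,0,0],[0,0,0,0],[0,0,0,0],[0,0,-1,0],[0,0,-3,0],[0,0,-4,0],[0,0,-4,0],[2.6,-1.8,0,0],[4,-3,0,0],[4,-3,0,0],[4,-3,0,0],[4,-3,0,0],[2,-1.5,0,0],[1,-0.6,0,0],[0,0,0,0],[0,0,0,0]]]' --jaw 0.5

```text
t: 23.45
eef_pos: [0.3866, -0.3026, 0.1524]
ee_rot: [-0.001, 1.0, 0.0, 0.0]
force: [0.8, 0.1, -0.8]
opening: 0.0458
grasp_force: 0.0
```

Run:
```python
from h import *
p,W,T,c=look(); gear(W,[.3855,-.3028])
```

```text
t 23.45 tcp [ 0.3866 -0.3026  0.1524] q [-0.0011  1.      0.0001  0.0003] F [ 0.7589  0.1405 -0.8218] op 0.045807714134249305 0.0
hub 904 (0.385554443359375, -0.3036260375976563, 0.011859729766845703) 0.0400400570752118
disc 1281 (0.3858340148925781, -0.3037287902832031, 0.022161962509155274) 0.01592966319007766
```

carry_out --rows '[[[0.1,-0.05,2,0],[0,0,3,0],[0,0,3,0],[0,0,2.7,0],[0,0,1.5,0],[0,0,1,0],[0,0,0,0],[0,0,0,0]]]'

```text
t: 24.5
eef_pos: [0.3849, -0.3043, 0.0209]
ee_rot: [-0.0, 1.0, -0.0, 0.001]
force: [0.8, 0.7, 0.4]
opening: 0.0459
grasp_force: 0.0
```

carry_out --rows '[[[-0.05,0.05,0,0],[0,0,0,0],[0,0,0,0],[0,0,0,0],[0,0,0,0],[0,0,0,0],[0,0,-1,0],[0,0,-2.5,0],[0,0,-4,0],[0,0,-3,0],[0,0,-2,0],[0,0,0,0]]]' --jaw 0 --newtons 40

```text
t: 26.0
eef_pos: [0.3856, -0.3039, 0.1467]
ee_rot: [-0.0, 1.0, -0.001, 0.002]
force: [1.0, 0.6, -1.7]
opening: 0.0228
grasp_force: 40.0
```

carry_out --rows '[[[-1.2,2.3,0,0],[-2,4,0,0],[-2,4,0,0],[-2,4,0,0],[-2,4,0,0],[-2,4,0,0],[-2,4,0,0],[-2,4,0,0],[-2,4,0,0],[-2,4,0,0],[-2,3.6,0,0],[-1.2,2,0,0],[-0.9,1.2,0,0],[0,0,0,0],[0,0,0,0]]]'

```text
t: 27.88
eef_pos: [0.6173, 0.146, 0.1449]
ee_rot: [0.001, 1.0, -0.0, -0.001]
force: [-0.2, -0.5, -0.9]
opening: 0.0226
grasp_force: 40.0
```

Run:
```python
from h import *
p,W,T,c=look("w5"); held(W)
for g in([.612,.05],[.607,-.047]): gear(W-[0,0,.012],g)
```

```text
t 27.875 tcp [0.6173 0.146  0.1449] q [ 0.0007  1.     -0.0005 -0.0005] F [-0.173  -0.4584 -0.8701] op 0.022560771650169884 39.99953091144562
hub 2665 [0.0002 0.     0.0182]
disc 1954 (0.0003122834861278534, -0.00046950316429138184, 0.022257280349731446) -0.00512948760381482
hub 1093 (0.61222802734375, 0.050396175384521485, 0.012040546417236328) 0.04001379723167871
disc 3463 (0.6125201416015625, 0.050120471954345706, 0.029472972869873045) 0.015909182162291435
hub 1190 (0.6076063842773437, -0.04686179351806641, 0.012413655281066895) 0.039911359007671524
disc 5825 (0.6080772094726562, -0.046900413513183595, 0.03682342910766601) 0.015961404223051822
```

View pics/w5.png

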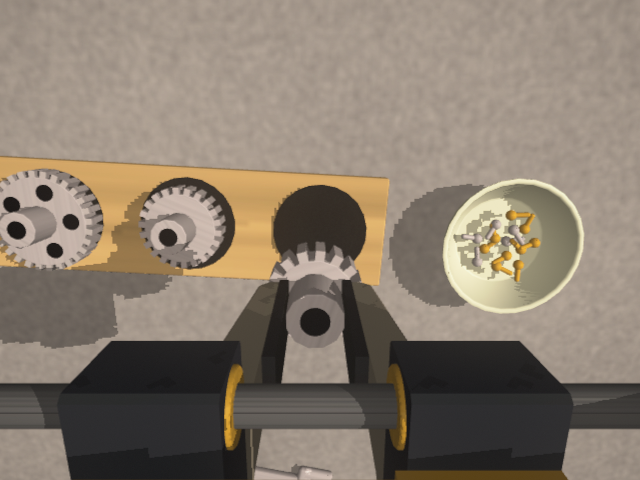

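Gear_44 is held above pad a (320,228), and the dish is untouched. I'll lower it.

carry_out --rows '[[[0,0.2,2,0],[0,0,3,0],[0,0,3,0],[0,0,1.5,0],[0,0,0.8,0],[0,0,0.5,0],[0,0,0.2,0],[0,0,0,0],[0,0,0,0]]]'

```text
t: 29.05
eef_pos: [0.6182, 0.1497, 0.0359]
ee_rot: [-0.0, 1.0, 0.0, 0.0]
force: [-0.1, 0.6, -0.8]
opening: 0.0229
grasp_force: 40.0
```

carry_out --rows '[[[0,-0.15,0.1,0],[0,0,0.1,0],[0,0,0.1,0],[0,0,0,0],[0,0,0,0]]]'

```text
t: 29.68
eef_pos: [0.6179, 0.148, 0.0327]
ee_rot: [-0.0, 1.0, -0.0, 0.0]
force: [-2.4, -1.2, 5.2]
opening: 0.0226
grasp_force: 40.0
```

carry_out --rows '[[[0,0,0,0],[0,0,0,0],[0,0,0,0],[0,0,-1,0],[0,0,-3,0],[0,0,-4,0],[0,0,-4,0],[4,0,-3,0],[5,0,-3,0],[5,0,0,0],[3,0,0,0],[0,0,0,0],[0,0,0,0]]]' --jaw 0.5

```text
t: 31.3
eef_pos: [0.4491, 0.1482, 0.2131]
ee_rot: [0.0, 1.0, 0.0, 0.001]
force: [0.6, 0.4, 0.6]
opening: 0.0456
grasp_force: 0.0
```

Run:
```python
from h import *
c=robot.calibration("top");s=robot.calibration("scene")
p,d=robot.read_camera("top");W=cloud(d,c,c['T']);p2,d2=robot.read_camera("scene");W2=cloud(d2,s,s['T'])
cv2.imwrite("pics/top1.png",p[:,:,::-1]);cv2.imwrite("pics/sc1.png",cv2.resize(p2[160:440,100:480,::-1],(760,560)))
for n,g in zip('abcd',([.618,.148],[.612,.05],[.607,-.047],[.602,-.145])):
    print(n); gear(W-[0,0,.012],g); gear(W2-[0,0,.013],g)
```

```text
a
hub 149 (0.6178197021484375, 0.1469584503173828, 0.012149782180786132) 0.03904547056892983
disc 181 (0.6187655639648437, 0.14644720458984375, 0.022150392532348632) 0.015513911474132069
hub 95 (0.6164497680664063, 0.1465275421142578, 0.012803628921508789) 0.040307284829362536
disc 167 (0.6173485107421876, 0.1478002166748047, 0.02410343360900879) 0.016278351888446965
b
hub 148 (0.6116702880859375, 0.04959041213989258, 0.0123446683883667) 0.03948035282575925
disc 540 (0.6114749145507813, 0.05052187728881836, 0.029407896041870118) 0.01537435678427036
hub 107 (0.6115213623046875, 0.04955414581298828, 0.013936641693115235) 0.04008388222865546
disc 369 (0.611371826171875, 0.049762584686279296, 0.029911991119384765) 0.01630254837756641
c
hub 149 (0.6070632934570312, -0.04656873321533203, 0.01243073558807373) 0.03905786017312264
disc 966 (0.606980224609375, -0.04742823791503906, 0.03652614212036133) 0.015629746811478783
hub 126 (0.6070929565429688, -0.04798502349853516, 0.012963666915893554) 0.039996984399528604
disc 723 (0.6064293823242187, -0.04699614715576172, 0.03705171203613281) 0.01628070761915769
d
hub 149 (0.60183056640625, -0.1446424560546875, 0.012566266059875488) 0.039031409367959805
disc 1464 (0.6013387451171875, -0.14480755615234375, 0.043478389739990235) 0.015516264649789068
hub 150 (0.6004143676757813, -0.14531259155273438, 0.013312596321105957) 0.03991991445655442
disc 1304 (0.6020447998046875, -0.14408012390136718, 0.04490146255493164) 0.01621072223413557
```

View pics/top1.png

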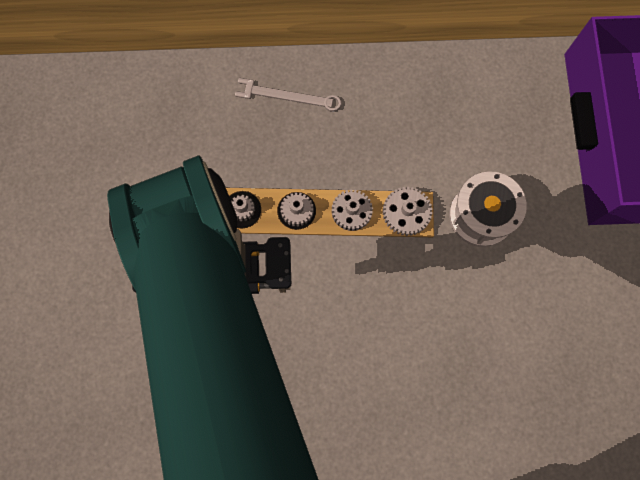

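View pics/sc1.png

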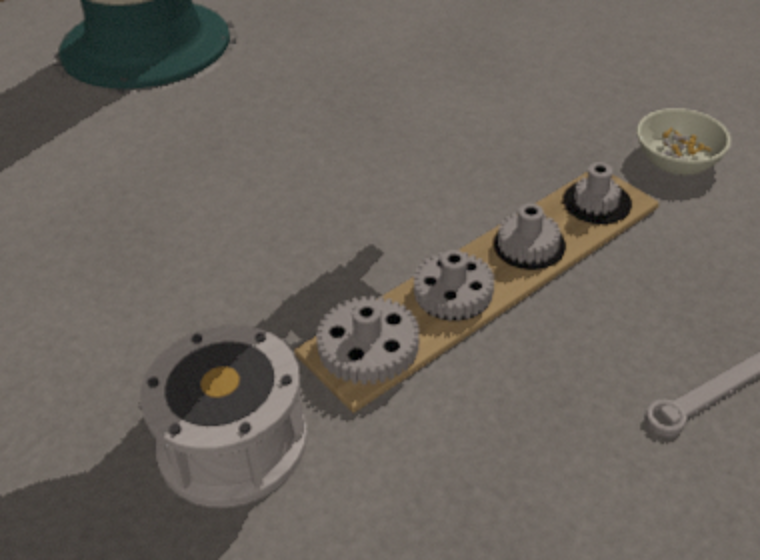

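In the scene crop all four gears lie flat, hub up, on their pads: 86(367,335), 72(454,283), 58(530,235), 44(598,190). They run from the housing to the dish, each within about 2 mm of its pad centre. The housing and dish have not moved, and the arm is clear.

```bash
python3 -c "
from cell import robot
print(robot.close_job())"
```

```text
the job is handed in; nothing more can be done
None
```

The job is handed in: gears 86, 72, 58 and 44 lie flat, hub up, on pads d to a from the housing to the dish, each within about 2 mm of its pad's centre, in about 31 s.

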